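Unhook the sample can and put it on the balance

ROBOT

A 6-joint arm with a two-finger parallel gripper is mounted at the origin on the work surface. World frame = base frame: x ahead of the robot, y to its left, z up, the work surface at z = 0. Lengths are in m, angles in rad, forces in N, time in s.
With the tool pointing down it reaches from about 0.4 to 0.925 m from the base axis. Payload 3.4 kg.
Tool frame: the origin (TCP) lies at the very end of the fingers, on their centre line; the grasp point (between the pads) lies 19 mm behind it; y points along the fingers, z is the direction in which the jaws open and shut, and the axes are right-handed (so a half turn about y gives the same grasp; the last joint's range is limited). The gripper opens to 85 mm and grips with 20 to 120 N. Pads are 22 mm wide; open, the fingers measure 114 mm over their backs; the gripper's body (76 mm by 85 mm) begins 54 mm behind the grasp point. The pads swing forward as they close: fully open they stand 13 mm farther back than shut.
Start: joints at [-1.232, 0.307, 1.506, -0, 1.328, -0.073], TCP at [0.231, -0.527, 0.231] pointing down, gripper open.
Joint ranges: [-3.12, 3.12], [-1.05, 2.28], [0.14, 2.33], [-1.42, 4.57], [0.1, 2.73], [-2.68, 2.68]. Speed limits (rad/s): [2.57, 2.57, 3.14, 3.14, 3.14, 3.14].

INTERFACE

Orientations are given as a unit quaternion [x, y, z, w].
In Python, from plant import state, grab_frame, camera_model, finish_job gives the robot as it stands. The module is installed in compiled form; this text tells all that it offers.
- The arm moves only by the tool apply_moves, never from a script. Its argument "deltas" is one flat list of numbers, 4 for each row, row after row: the shift along the tool's x, y, z in cm, then the turn about the tool's y in degrees. A call has exactly 8 rows; each row is the pose to reach, as a shift and turn from the pose commanded when the call began, along the tool's axes at that moment; what a row does not reach only later rows make up. A row lasts 1/12 s, in which the tool goes at most 41.7 mm and 7.16 degrees, less where a joint would pass 70% of its speed; a pose out of reach is approached as far as the arm can. A call with a gripper value outside its range is refused whole. "jaw" is the opening, from -1 (shut) to 1 (fully open), so that 0 is half open, set as the call begins (left out, the last holds). The fingers move at their own pace and stop on an object; "force" is the grip in N (left out, the last holds). Time passes only in rows, so rows that repeat a pose let the fingers close, or fill a call up. It gives the time, the measured TCP pose, the force and the opening at its end, in the units of the state.
- state(): the state, without advancing time (a new reading comes with each control period).
- grab_frame(name): name is "scene" or "top" or "wrist"; returns the picture (420x560x3 uint8, red, green, blue); there is no depth.
- camera_model(name): a dict with "intrinsics" (3x3 intrinsics, pixels), "dist_coeffs" ([k1, k2, p1, p2, k3] as OpenCV has them; the pictures are not rectified), "R" (3x3) and "t" (3): a world point X has camera coordinates R X + t. Camera axes: x right, y down, z forward; pixel columns grow to the right and rows downward; lengths in m; the calibration is good to about 2 mm. A picture is of the moment at which its call begins: read the wrist's pose just before it. camera_model takes no time and is no camera call; for the wrist camera it gives the pose at the moment of the call.
- finish_job(): hands the job in, once; it reports no verdict.
The state is a dict: "clock": time; "joint_pos": joint angles; "dq": joint speeds; "tau": joint torques, N m; "ee_pos": TCP position; "orientation": TCP orientation; "contact_force": force on the tool from outside, world axes, zero at the start; "torque": the same for the moment, N m; "grip_width": finger opening in m.
Only numpy, scipy, OpenCV 4.12 (cv2) and the standard library are available. Lean on these libraries where they do the work, as an engineer would, in place of code of your own. Each camera call takes 0.05 s, during which the arm holds its last target.

TASK

Take the lidded sample can off its hanging stand and set it gently down, upright and centred, on the balance pan. Its bar is caught under the hook beaks: ease the bar back against the sprung keeper until you feel the solid back stop, keep it pressed there without forcing it, lift it straight up and out, and let the keeper spring shut. Leave the stand, tube rack, potted plant and petri dish as they are.

Things in the scene. Friction and masses are not known exactly. Their poses are not given: they have to be found in the camera images.
- can: Lidded metal soil-sample can, 94 mm in diameter over the lid and 70 mm tall, 0.25 to 0.5 kg, with a rigid upright bail: two flat straps 12 mm wide (at own y = +-50 mm) carry a flat steel bar 164 mm long along own y, 12 mm wide (own x) and 10 mm high. Origin: centre of the can's underside; z up.
- bar (a point): Middle of the can's bar, 125 mm above the can's underside and 55 mm above its lid; it is the centre of a flat black plastic grip sleeve on the bar, 50 mm long along the bar, 14 mm wide and 24 mm high, free on all sides: the place to grip it across its 14 mm width from above. A 50 N grip holds it firmly. The can's underside must pass above the stand's 175 mm tops when carried off sideways.
- stand: Fixed stand, grey base; origin: centre of its underside, z up. Two aluminium arms at own y = +-70 mm, 14 mm thick, end in level saddles 145 mm up. The bar's ends rest on them along the stand's y at own x = 0 +-1 mm, the can hanging between the arms 25 mm above the bench. More than 22 N between can and stand while pressing or lifting harms it.
- saddle (a point): Point on the stand midway between the two saddles, 145 mm above the bench, below the bar's middle at the start. On each arm a steel hook head stands on the stand's -x side of the bar; its beak reaches over the bar (underside 4 mm above it, top 167 mm above the bench), so the bar cannot be lifted straight out.
- beak (a point): Nominal beak tips, midway between the arms, 12 mm toward the stand's +x from the saddle point and 163 mm up: the bar is clear of the beaks once moved 18 mm toward +x. The real heads (beaks and stops together) are clamped up to 12 mm either way along x, not measured: the bar comes clear after 6 to 30 mm.
- stop (a point): Nominal front face of the two solid steel back stops (tops 175 mm above the bench), midway between the arms, 27.5 mm toward the stand's +x from the saddle point. They shift with the heads, so the bar always meets them 3.5 mm after coming clear of the beaks, that is after 9.5 to 33.5 mm of travel: feel for it.
- keeper (a joint): Travel (m) of the dark steel sprung keeper, a yoke with a nose on each arm behind the bar, toward the stand's +x: 0 shut, 0.036 limit. Its nose stands 2 mm behind the bar at the start and 172 mm high at the top. It pushes back with 4 N at 0, rising by 0.18 N per mm (under 10 N at the stop); it springs back by itself.
- keeper_nose (a point): Midway between the keeper's two nose faces that the bar presses, 160 mm above the bench. The yoke's cross rod (top 158 mm high) lies 90 mm farther along the stand's +x.
- balance: White laboratory balance, 190 x 170 x 47 mm, fixed; origin: centre of its underside.
- pan (a point): Centre of the top face of the balance's fixed round steel pan, 130 mm in diameter, 60 mm above the bench. A can dropped or pushed onto it with more than 50 N harms it.
- rack: White test-tube rack with tubes, 60 x 190 x 107 mm, bystander; origin: centre of underside.
- plant: Potted seedling in a metal pot, 90 mm in diameter, 75 mm tall with leaves to about 145 mm, bystander; origin: centre of underside.
- dish: Closed glass petri dish, 84 mm in diameter, 18 mm tall, bystander; origin: centre of underside.
There are look-alikes about, which are no part of the job. Leave any purple or red look-alike of the can alone.

How it is judged:
On the way, in this order (a step that is already met when the one before it is completed fails the run):
1. the bar has pressed the keeper open while still down in the hooks (value of joint keeper above 0.0025 m and z of bar in the frame of stand below 0.157 m and contact force between can and stand above 1 N), for 0.1 s.
2. the can is lifted out above the hooks (z of bar in the frame of stand above 0.176 m), for 0.1 s.
At the end, for the whole second after the job is handed in: The can stands upright (within 0.08 rad) and still on the balance pan, its centre within 20 mm of the pan's centre, and the keeper has sprung shut (under 2 mm) (horizontal distance between can and pan below 0.02 m and z of can in the frame of pan between -0.004 and 0.004 m and angle between can's own z axis and vertical below 0.08 rad and linear speed of can below 0.02 m/s and value of joint keeper below 0.002 m); the robot touches nothing.
It fails at once if more than 22 N between can and stand while the bar is being pressed back or lifted (contact force between can and stand above 22 N and (value of joint keeper above 0.003 m or z of bar in the frame of stand above 0.1525 m)).
It fails at once if the can is dropped or pushed hard onto the balance (more than 50 N) (contact force between can and balance above 50 N).
It fails at once if the tube rack is moved more than 20 mm or tipped (distance of rack from where it was at the start of the episode above 0.02 m or angle between rack's own z axis and vertical above 0.2 rad).
It fails at once if the plant is moved more than 20 mm or tipped (distance of plant from where it was at the start of the episode above 0.02 m or angle between plant's own z axis and vertical above 0.2 rad).
It fails at once if the petri dish is moved more than 20 mm (distance of dish from where it was at the start of the episode above 0.02 m).
It also fails if it takes over 72 s, if anything falls off the work surface, if the arm or the gripper's body presses on something with over 40 N, if the wrist force passes 120 N, or if a joint passes its speed limit or range.

## Working session

There is one attempt and no reset: what is moved stays moved. The work goes in short steps, Python scripts to look and compute and a tool call to move; the robot and the scene stay as the last step left them, time stands still between calls to the robot, and variables do not carry over. Pictures are saved under pics/ and viewed, and the job is handed in when it is done.

Besides the shell and the picture viewer there is one more tool, called as a command line: name --argument value ..., lists and objects as JSON in quotes. apply_moves: Moves the arm, as the interface text tells. Its arguments: {"type":"object","properties":{"deltas":{"type":"array","items":{"type":"number"}},"jaw":{"type":"number"},"force":{"type":"number"}},"required":["deltas"]}

```bash
mkdir -p pics; python3 - <<'E'
from plant import *
import cv2
s=state();print({k:s[k] for k in('clock','ee_pos','orientation','contact_force','grip_width')})
for n in('scene','top','wrist'):
    m=camera_model(n);print(n,m)
    cv2.imwrite(f'pics/{n}0.png',grab_frame(n)[:,:,::-1])
E
```

```text
{'clock': 0.0, 'ee_pos': array([ 0.23042007, -0.52605062,  0.23039573]), 'orientation': array([-0.14502815,  0.69280996, -0.69138075,  0.1448235 ]), 'contact_force': array([-0.05614215, -0.36508397, -0.41927069]), 'grip_width': 0.08542176535479964}
scene {'intrinsics': array([[436.57941743,   0.        , 274.82944989],
       [  0.        , 436.57941743, 204.49820338],
       [  0.        ,   0.        ,   1.        ]]), 'dist_coeffs': array([0.0081212, 0.       , 0.       , 0.       , 0.       ]), 'R': array([[ 4.22796139e-01,  9.06224817e-01, -8.00656789e-05],
       [ 7.37112114e-01, -3.43948570e-01, -5.81691596e-01],
       [-5.27170898e-01,  2.45877943e-01, -8.13409418e-01]]), 't': array([-0.24081306, -0.30990239,  1.25344206])}
top {'intrinsics': array([[378.86150624,   0.        , 276.91452206],
       [  0.        , 378.86150624, 207.10510806],
       [  0.        ,   0.        ,   1.        ]]), 'dist_coeffs': array([-0.0472385,  0.       ,  0.       ,  0.       ,  0.       ]), 'R': array([[-0.00587   , -0.99993991,  0.00925857],
       [-0.9916368 ,  0.00462705, -0.12897692],
       [ 0.12892633, -0.00993823, -0.99160437]]), 't': array([-0.01245513,  0.54969577,  0.81055413])}
wrist {'intrinsics': array([[337.29501263,   0.        , 277.03401215],
       [  0.        , 337.29501263, 213.93809782],
       [  0.        ,   0.        ,   1.        ]]), 'dist_coeffs': array([0.02431666, 0.        , 0.        , 0.        , 0.        ]), 'R': array([[ 0.40107608, -0.91603937, -0.00313888],
       [-0.86699901, -0.3807061 ,  0.32152074],
       [-0.29572064, -0.12623288, -0.94689733]]), 't': array([-0.57300148, -0.04151549,  0.3828802 ])}
```

View pics/scene0.png

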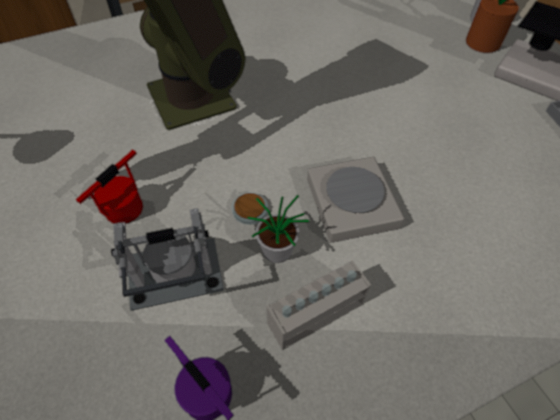

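View pics/top0.png

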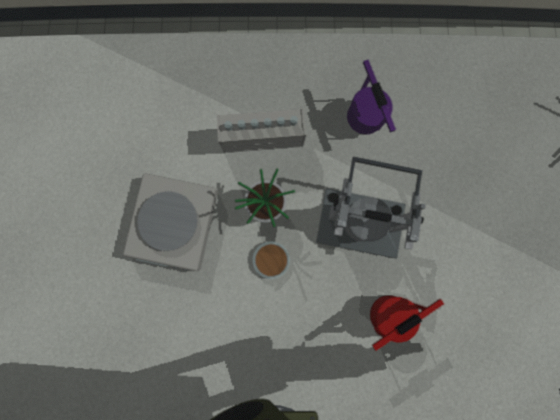

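View pics/wrist0.png

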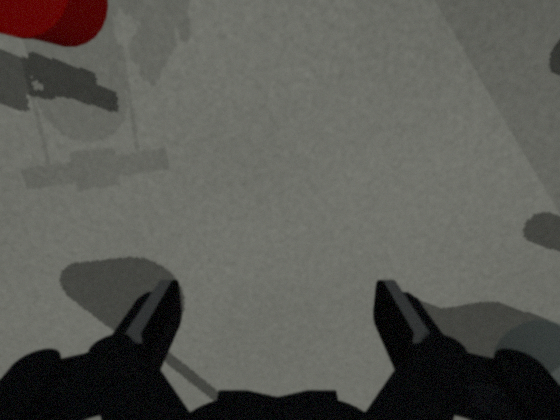

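Candidates: the red can at top (398,320), which stands free on the bench; the purple can at top (370,108), also free; and the grey metal can in the grey stand at top (375,215), scene (165,250). Only the grey one hangs in a stand, so it is the target. I'll confirm with enlarged crops.

```bash
python3 - <<'E'
import cv2,numpy as np
a=cv2.imread('pics/top0.png')[145:265,305:445];b=cv2.imread('pics/scene0.png')[200:320,95:235]
f=lambda i:cv2.convertScaleAbs(cv2.resize(i,(700,600),interpolation=cv2.INTER_CUBIC),alpha=1.6)
cv2.imwrite('pics/ctop.png',f(a));cv2.imwrite('pics/cscene.png',f(b))
c=cv2.imread('pics/top0.png')[165:285,105:245];cv2.imwrite('pics/cbal.png',f(c))
E
```

```text
(no output)
```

View pics/ctop.png

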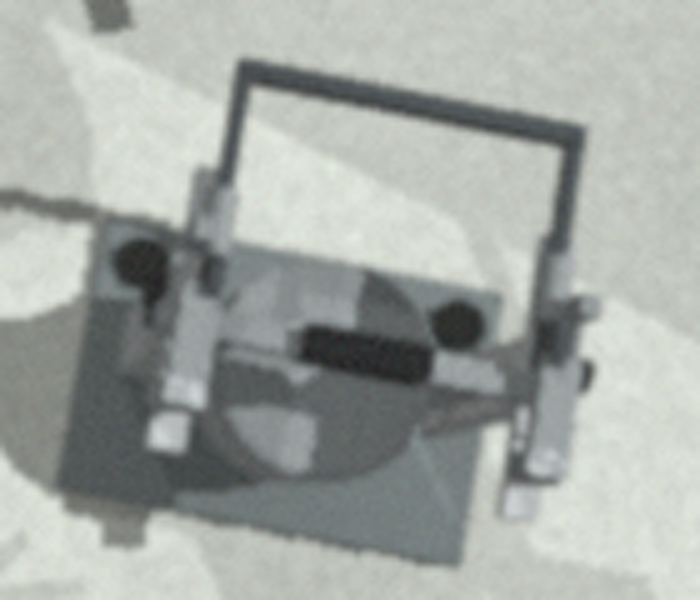

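View pics/cscene.png

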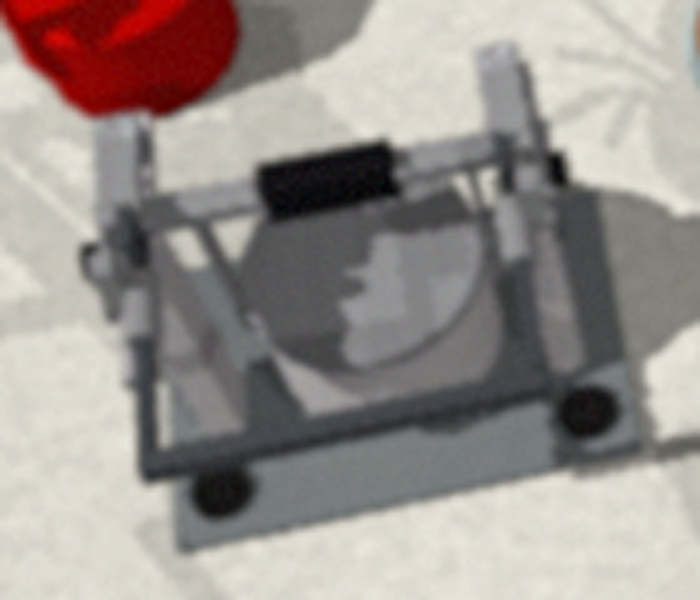

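View pics/cbal.png

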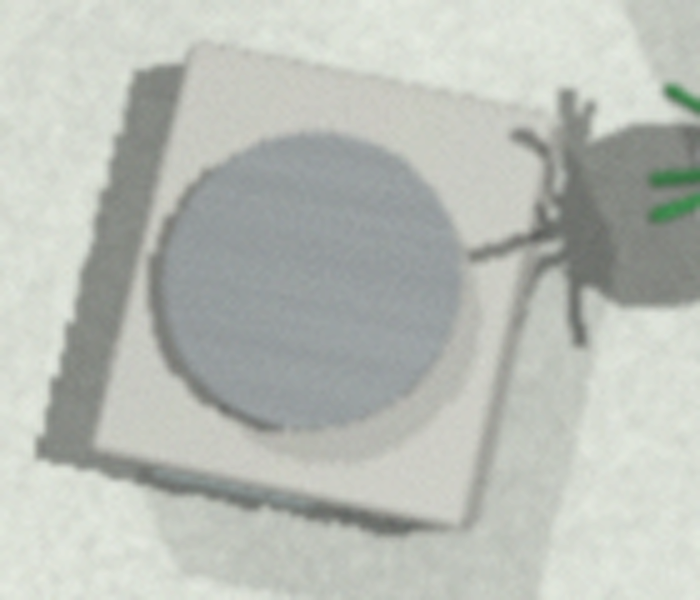

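The crops confirm the target. The grey can hangs in the stand, with its sleeve at top (378,216) and scene (160,236). The cross rod lies on the world +x side and the pan centre is near top (167,221).

```bash
cat > h.py <<'E'
import numpy as np,cv2
from plant import *
def ray(n,uv,m=None):
    m=m or camera_model(n)
    p=cv2.undistortPoints(np.array([[uv]],float),m['intrinsics'],m['dist_coeffs'])[0,0]
    R=m['R'];return -R.T@m['t'],R.T@np.array([p[0],p[1],1.])
def onz(n,uv,z,m=None):
    c,d=ray(n,uv,m);return c+d*(z-c[2])/d[2]
def proj(n,X,m=None):
    m=m or camera_model(n)
    return cv2.projectPoints(np.array(X,float).reshape(-1,1,3),cv2.Rodrigues(m['R'])[0],m['t'],m['intrinsics'],m['dist_coeffs'])[0][:,0]
def tri(a,b):
    A=np.zeros((3,3));v=np.zeros(3)
    for c,d in(a,b):
        d=d/np.linalg.norm(d);P=np.eye(3)-np.outer(d,d);A+=P;v+=P@c
    return np.linalg.solve(A,v)
def tool(d):  # world vec -> tool axes cm
    from scipy.spatial.transform import Rotation as Ro
    return Ro.from_quat(state()['orientation']).as_matrix().T@np.array(d)*100
E
python3 - <<'E'
from h import *
from scipy.spatial.transform import Rotation as Ro
t=lambda x,y:(x/5+305-.4,y/5+145-.4); s=lambda x,y:(x/5+95-.4,y/5+200-.4)
print('cams',ray('top',(277,207))[0],ray('scene',(277,207))[0])
print('sleeve',onz('top',t(367,354),.152),onz('scene',s(327,182),.15),tri(ray('top',t(367,354)),ray('scene',s(327,182))))
def yaw(a,b): d=a-b; return d[:2],np.linalg.norm(d),np.degrees(np.arctan2(-d[0],d[1]))
print('rod',yaw(onz('top',t(243,72),.158),onz('top',t(580,132),.158)))
print('rod sc',yaw(onz('scene',s(545,388),.158),onz('scene',s(150,472),.158)))
print('sleeve', yaw(onz('top',t(302,345),.155),onz('top',t(432,365),.155)))
print('base near', yaw(onz('top',t(60,487),.01),onz('top',t(460,565),.01)))
u=lambda x,y:(x/5+105-.4,y/5+165-.4)
print('pan',onz('top',u(314,281),.06),onz('scene',(356,190),.06))
print(Ro.from_quat(state()['orientation']).as_matrix())
for n,p in dict(plant=(266,202),dish=(270,260),rack=(262,130),red=(398,320)).items(): print(n,onz('top',p,.06))
E
```

```text
cams [ 0.44052367 -0.00694238  0.8747624 ] [ 0.99102582 -0.19655347  0.83927468]
sleeve [ 0.51744374 -0.20916892  0.152     ] [ 0.5194785  -0.21036356  0.15      ] [ 0.51789882 -0.21039439  0.14767963]
rod (array([0.02404207, 0.13185467]), np.float64(0.1340286330545701), np.float64(-10.33365431554716))
rod sc (array([0.02670224, 0.12991038]), np.float64(0.13262623126929635), np.float64(-11.615010534304195))
sleeve (array([0.00800292, 0.05012475]), np.float64(0.050759597747616146), np.float64(-9.071281145296854))
base near (array([0.0368526, 0.1824597]), np.float64(0.18614417636456557), np.float64(-11.418788384084664))
pan [0.51771158 0.22179059 0.06      ] [0.52680777 0.22122841 0.06      ]
[[-9.16002403e-01 -5.31200794e-04  4.01172426e-01]
 [-4.01172752e-01  1.56790501e-03 -9.16001072e-01]
 [-1.42419760e-04 -9.99998630e-01 -1.64930804e-03]]
plant [0.55774996 0.00853422 0.06      ]
dish [4.32822857e-01 2.99342293e-04 6.00000000e-02]
rack [0.720124   0.01715698 0.06      ]
red [ 0.30475755 -0.26950945  0.06      ]
```

```bash
python3 - <<'E'
from h import *
d=np.array([.500,-.207,.30])-state()['ee_pos'];print(tool(d))
E
```

```text
[-37.49449318  -6.90744159 -18.43626292]
```

apply_moves --deltas '[-2.8,-0.9,-1.4,-6.9,-5.6,-1.8,-2.8,-13.8,-8.4,-2.7,-4.2,-20.7,-11.2,-3.6,-5.6,-27.6,-14,-4.5,-7,-34.5,-16.8,-5.4,-8.4,-41.4,-19.6,-6.2,-9.8,-48.3,-22.4,-6.9,-11.2,-55.2]'

```text
clock: 0.82
ee_pos: [0.3916, -0.3329, 0.3007]
orientation: [0.451, -0.545, 0.545, -0.451]
contact_force: [0.9, 0.3, -0.5]
grip_width: 0.0858
```

```bash
python3 - <<'E'
from h import *
d=np.array([.500,-.207,.30])-state()['ee_pos'];print(tool(d),state()['joint_pos'])
E
```

```text
[-14.40337742   0.07160529   8.28752593] [-7.86828513e-01  1.72899008e-01  1.51504645e+00  2.40505409e-06
  1.45358127e+00 -5.98029319e-01]
```

apply_moves --deltas '[-2.8,0,1.6,0,-5.6,0,3.2,0,-8.4,0,4.8,0,-11.2,0,6.4,0,-13.4,0,7.6,0,-14.4,0,8.3,0,-14.4,0,8.3,0,-14.4,0,8.3,0]'

```text
clock: 1.48
ee_pos: [0.5, -0.209, 0.2999]
orientation: [-0.45, 0.546, -0.546, 0.449]
contact_force: [-0.8, -0.2, -0.4]
grip_width: 0.0854
```

```bash
python3 - <<'E'
from h import *
from scipy.spatial.transform import Rotation as Ro
m=camera_model('wrist');im=grab_frame('wrist')[:,:,::-1]
np.savez('w1.npz',R=m['R'],t=m['t'])
cv2.imwrite('pics/w1.png',cv2.convertScaleAbs(im,alpha=1.5))
im=grab_frame('top')[:,:,::-1];cv2.imwrite('pics/top1.png',im)
s=state();print(s['ee_pos'],Ro.from_quat(s['orientation']).as_matrix()[:,2])
print(proj('wrist',[[.518,-.21,.162]],m))
E
```

```text
[ 0.49931966 -0.2098805   0.30007562] [ 0.98097958 -0.19410833 -0.00101456]
[[297.53250435 198.48193093]]
```

View pics/w1.png

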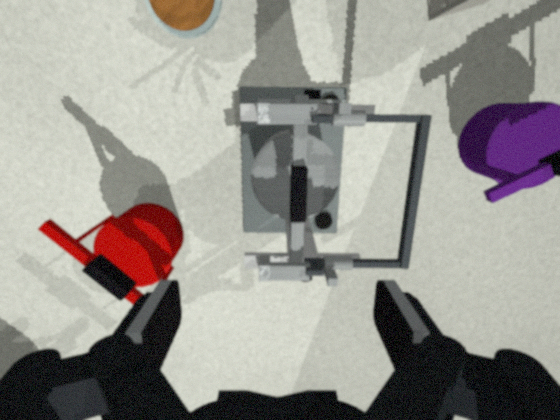

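```bash
python3 - <<'E'
import cv2
a=cv2.imread('pics/w1.png')[85:285,225:445]
cv2.imwrite('pics/cw1.png',cv2.resize(a,None,fx=3,fy=3,interpolation=cv2.INTER_CUBIC))
E
```

```text
(no output)
```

View pics/cw1.png

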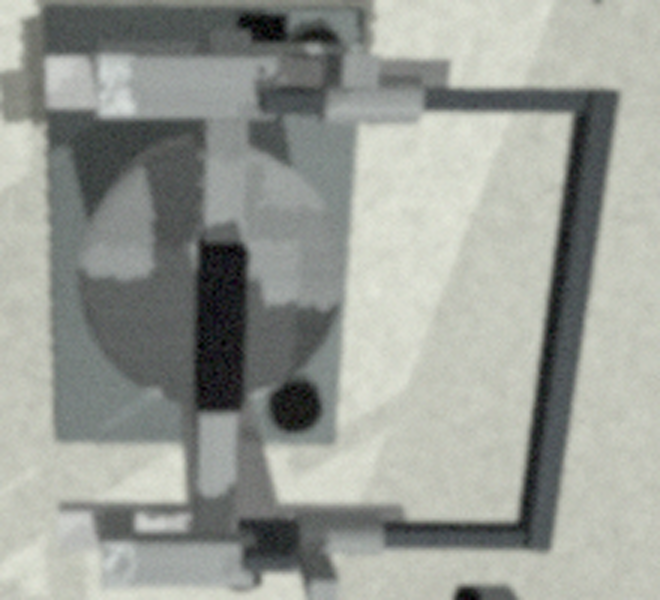

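```bash
python3 - <<'E'
from h import *
m=camera_model('wrist');q=np.load('w1.npz');m['R'],m['t']=q['R'],q['t']
w=lambda x,y:(x/3+225-.33,y/3+85-.33)
print('cam',-m['R'].T@m['t'])
for z in(.162,.150):
  print(z,[onz('wrist',w(*p),z,m)[:2].round(4) for p in((221,325),(222,240),(220,410))])
def yaw(p,a,z): d=onz('wrist',w(*p),z,m)-onz('wrist',w(*a),z,m);return np.degrees(np.arctan2(-d[0],d[1])),np.linalg.norm(d)
print(yaw((222,240),(220,410),.162),'bar',yaw((226,125),(215,495),.155),'rod',yaw((600,95),(537,548),.158),'base',yaw((50,100),(55,440),.01),yaw((355,100),(336,440),.01))
X=[onz('wrist',w(*p),.162,m) for p in((199,240),(245,240),(197,410),(243,410))]
print(np.array(X).round(4))
print(proj('top',X))
E
```

```text
cam [ 0.51677122 -0.12693826  0.44348452]
0.162 [array([ 0.5195, -0.2053]), array([ 0.524 , -0.1811]), array([ 0.5148, -0.2309])]
0.15 [array([ 0.5196, -0.2086]), array([ 0.5243, -0.1834]), array([ 0.5147, -0.2353])]
(np.float64(-10.54966423523144), np.float64(0.05058432863623575)) bar (np.float64(-11.560497213046563), np.float64(0.1119759908504031)) rod (np.float64(-11.2139069510292), np.float64(0.1362780417811549)) base (np.float64(-12.172860039900954), np.float64(0.1505560404850302)) (np.float64(-10.740242571314619), np.float64(0.15034286010874362))
[[ 0.5177 -0.1799  0.162 ]
 [ 0.5303 -0.1824  0.162 ]
 [ 0.5081 -0.2296  0.162 ]
 [ 0.5214 -0.2322  0.162 ]]
[[364.17141255 214.77632725]
 [365.2247338  208.18473617]
 [390.23804072 219.66800971]
 [391.28084466 212.68758147]]
```

```bash
python3 - <<'E'
from h import *
d=np.array([.519,-.207,.131])-state()['ee_pos'];print(tool(d),tool([0,0,-1]),state()['ee_pos'])
E
```

```text
[-0.67545428 16.90522034  1.89184202] [-6.43024202e-02  9.99999279e+01  1.01455898e-01] [ 0.49931966 -0.2098805   0.30007562]
```

apply_moves --deltas '[-0.4,0,1.0,0,-0.7,1.5,1.9,0,-0.7,4,1.9,0,-0.7,6.5,1.9,0,-0.7,9,1.9,0,-0.7,10.5,1.9,0,-0.7,11,1.9,0,-0.7,11,1.9,0]'

```text
clock: 2.25
ee_pos: [0.5193, -0.2062, 0.1888]
orientation: [-0.449, 0.548, -0.546, 0.448]
contact_force: [-0.2, -0.4, 0.6]
grip_width: 0.0854
```

```bash
python3 - <<'E'
from h import *
m=camera_model('wrist');s=state();im=grab_frame('wrist')[:,:,::-1]
cv2.imwrite('pics/w2.png',cv2.convertScaleAbs(im,alpha=1.6))
print(s['ee_pos'],s['contact_force'],tool(np.array([.519,-.207,.131])-s['ee_pos']))
ex=np.array([.981,-.194,0]);ey=np.array([.194,.981,0]);c=np.array([.519,-.207,.162])
print(proj('wrist',[c+a*.007*ex+b*.025*ey for a in(-1,1) for b in(-1,1)],m))
E
```

```text
[ 0.51929855 -0.20622252  0.18883387] [-0.21433325 -0.3868836   0.55867426] [ 0.08265292  5.78338541 -0.01127263]
[[264.30715143 298.3599885 ]
 [263.12294287 217.20820642]
 [288.36906192 298.39676079]
 [289.27587828 217.22264114]]
```

View pics/w2.png

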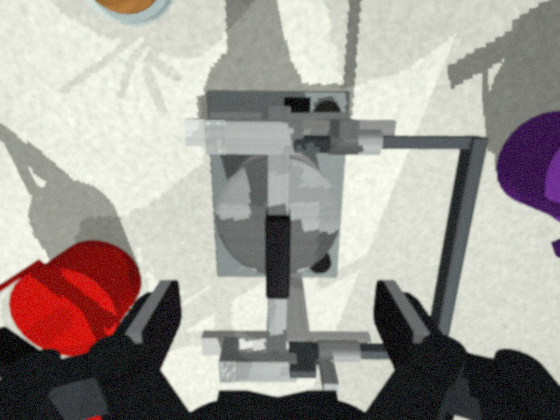

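The sleeve shows at x 265–289, y 215–298, within 2 px of the prediction and centred between the fingers. Descending to grip.

apply_moves --deltas '[0,1.2,0,0,0,2.6,0,0,0,4,0,0,0,5,0,0,0,5.6,0,0,0,5.8,0,0,0,5.8,0,0,0,5.8,0,0]'

```text
clock: 2.97
ee_pos: [0.5208, -0.2061, 0.133]
orientation: [0.449, -0.546, 0.547, -0.449]
contact_force: [-0.0, -0.3, 0.4]
grip_width: 0.0856
```

apply_moves --deltas '[0,0,0,0,0,0,0,0,0,0,0,0,0,0,0,0,0,0,0,0,0,0,0,0,0,0,0,0,0,0,0,0]' --jaw -1 --force 50

```text
clock: 3.63
ee_pos: [0.5203, -0.2059, 0.1325]
orientation: [0.449, -0.546, 0.546, -0.449]
contact_force: [-0.6, -0.1, 2.3]
grip_width: 0.0131
```

apply_moves --deltas '[0,0,0,0,0,0,0,0,0,0,0,0,0,0,0,0,0,0,0,0,0,0,0,0,0,0,0,0,0,0,0,0]'

```text
clock: 4.3
ee_pos: [0.5203, -0.2059, 0.1325]
orientation: [0.449, -0.546, 0.546, -0.449]
contact_force: [-1.1, 0.5, 4.7]
grip_width: 0.013
```

apply_moves --deltas '[0,0,0.05,0,0,0,0.1,0,0,0,0.15,0,0,0,0.2,0,0,0,0.25,0,0,0,0.3,0,0,0,0.35,0,0,0,0.4,0]'

```text
clock: 4.97
ee_pos: [0.5203, -0.2059, 0.1325]
orientation: [-0.451, 0.548, -0.544, 0.448]
contact_force: [-10.6, 1.3, 14.4]
grip_width: 0.0131
```

```bash
cat >> h.py <<'E'
def rep():
    s=state();o=np.array([.519,-.207,.131]);ex=np.array([.981,-.194,0]);ey=np.array([.194,.981,0])
    d=s['ee_pos']-o;f=s['contact_force']
    print('t%.2f pos mm along x %.2f y %.2f z %.2f | F x %.2f y %.2f z %.2f | M'%(s['clock'],1e3*d@ex,1e3*d@ey,1e3*d[2],f@ex,f@ey,f[2]),s['torque'].round(2),s['grip_width'].round(4))
E
python3 -c "
from h import *
rep()"
```

```text
Traceback (most recent call last):
  File "h.py", line 23, in rep
    print('t%.2f pos mm along x %.2f y %.2f z %.2f | F x %.2f y %.2f z %.2f | M'%(s['clock'],1e3*d@ex,1e3*d@ey,1e3*d[2],f@ex,f@ey,f[2]),s['torque'].round(2),s['grip_width'].round(4))
                                                                                                                                                             ^^^^^^^^^^^^^^^^^^^^^
AttributeError: 'float' object has no attribute 'round'
```

```bash
sed -i "s/s\['torque'\].round(2),s\['grip_width'\].round(4)/np.round(s['torque'],2),round(s['grip_width'],4)/" h.py
python3 -c "
from h import *
rep()
im=grab_frame('wrist')[:,:,::-1]
cv2.imwrite('pics/w3.png',cv2.convertScaleAbs(im,alpha=1.6))
rep()"
```

```text
t4.97 pos mm along x 1.04 y 1.34 z 1.50 | F x -10.61 y -0.74 z 14.37 | M [ 0.15  1.61 -0.03] 0.0131
t5.02 pos mm along x 1.01 y 1.36 z 1.46 | F x -9.57 y -1.68 z 13.62 | M [ 0.21  1.46 -0.05] 0.0135
```

View pics/w3.png

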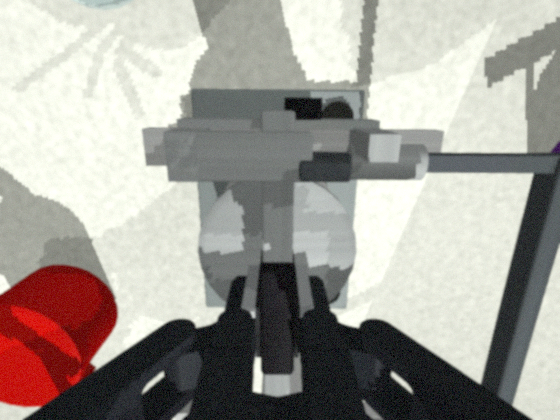

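Firmly gripped on the sleeve at (275,320), but the tool bears down with 14 N and friction holds the bar. I'll ease the height up.

apply_moves --deltas '[0,-0.02,0,0,0,-0.04,0,0,0,-0.06,0,0,0,-0.08,0,0,0,-0.1,0,0,0,-0.1,0,0,0,-0.1,0,0,0,-0.1,0,0]'

```text
clock: 5.68
ee_pos: [0.5206, -0.2059, 0.1326]
orientation: [-0.451, 0.548, -0.544, 0.448]
contact_force: [-7.2, 0.4, 5.7]
grip_width: 0.0132
```

```bash
python3 -c "
from h import *
rep()"
```

```text
t5.68 pos mm along x 1.33 y 1.39 z 1.56 | F x -7.16 y -0.98 z 5.74 | M [0.06 1.03 0.01] 0.0132
```

apply_moves --deltas '[0,-0.02,0,0,0,-0.04,0,0,0,-0.06,0,0,0,-0.08,0,0,0,-0.08,0,0,0,-0.08,0,0,0,-0.08,0,0,0,-0.08,0,0]'

```text
clock: 6.35
ee_pos: [0.5208, -0.2059, 0.1326]
orientation: [-0.45, 0.548, -0.544, 0.448]
contact_force: [-4.9, -0.5, -0.5]
grip_width: 0.0133
```

```bash
python3 -c "
from h import *
rep()"
```

```text
t6.35 pos mm along x 1.58 y 1.47 z 1.58 | F x -4.67 y -1.48 z -0.52 | M [-0.1   0.9  -0.24] 0.0133
```

apply_moves --deltas '[0,0,0.05,0,0,0,0.1,0,0,0,0.15,0,0,0,0.2,0,0,0,0.25,0,0,0,0.3,0,0,0,0.35,0,0,0,0.4,0]'

```text
clock: 7.02
ee_pos: [0.5235, -0.2064, 0.1326]
orientation: [-0.451, 0.549, -0.544, 0.447]
contact_force: [-9.2, -0.4, 3.1]
grip_width: 0.0133
```

```bash
python3 -c "
from h import *
rep()"
```

```text
t7.02 pos mm along x 4.26 y 1.45 z 1.56 | F x -8.97 y -2.22 z 3.14 | M [-0.08  1.35 -0.29] 0.0133
```

apply_moves --deltas '[0,-0.01,0.05,0,0,-0.02,0.1,0,0,-0.03,0.15,0,0,-0.04,0.2,0,0,-0.05,0.25,0,0,-0.05,0.3,0,0,-0.05,0.35,0,0,-0.05,0.4,0]'

```text
clock: 7.68
ee_pos: [0.5272, -0.2072, 0.1326]
orientation: [-0.451, 0.549, -0.543, 0.447]
contact_force: [-8.7, -0.5, 0.7]
grip_width: 0.0131
```

```bash
python3 -c "
from h import *
rep()"
```

```text
t7.68 pos mm along x 8.04 y 1.43 z 1.58 | F x -8.47 y -2.19 z 0.73 | M [-0.14  1.33 -0.23] 0.0131
```

apply_moves --deltas '[0,0,0.04,0,0,0,0.08,0,0,0,0.12,0,0,0,0.16,0,0,0,0.2,0,0,0,0.24,0,0,0,0.28,0,0,0,0.32,0]'

```text
clock: 8.35
ee_pos: [0.53, -0.2077, 0.1326]
orientation: [-0.451, 0.549, -0.543, 0.447]
contact_force: [-8.6, -1.1, 0.6]
grip_width: 0.0132
```

```bash
python3 -c "
from h import *
rep()"
```

```text
t8.35 pos mm along x 10.89 y 1.40 z 1.57 | F x -8.21 y -2.75 z 0.63 | M [-0.13  1.4  -0.25] 0.0132
```

apply_moves --deltas '[0,0,0.04,0,0,0,0.08,0,0,0,0.12,0,0,0,0.16,0,0,0,0.2,0,0,0,0.24,0,0,0,0.28,0,0,0,0.32,0]'

```text
clock: 9.02
ee_pos: [0.5328, -0.2083, 0.1326]
orientation: [-0.451, 0.549, -0.543, 0.447]
contact_force: [-9.3, 0.1, 2.0]
grip_width: 0.013
```

```bash
python3 -c "
from h import *
rep()"
```

```text
t9.02 pos mm along x 13.77 y 1.37 z 1.61 | F x -9.10 y -1.75 z 2.01 | M [-0.07  1.55 -0.3 ] 0.013
```

apply_moves --deltas '[0,-0.01,0.04,0,0,-0.01,0.08,0,0,-0.02,0.12,0,0,-0.02,0.16,0,0,-0.02,0.2,0,0,-0.02,0.24,0,0,-0.02,0.28,0,0,-0.02,0.32,0]'

```text
clock: 9.68
ee_pos: [0.5356, -0.2089, 0.1326]
orientation: [-0.452, 0.55, -0.543, 0.446]
contact_force: [-9.7, -0.6, 0.3]
grip_width: 0.0131
```

```bash
python3 -c "
from h import *
rep()"
```

```text
t9.68 pos mm along x 16.63 y 1.38 z 1.58 | F x -9.39 y -2.45 z 0.33 | M [-0.14  1.62 -0.25] 0.0131
```

apply_moves --deltas '[0,0,0.04,0,0,0,0.08,0,0,0,0.12,0,0,0,0.16,0,0,0,0.2,0,0,0,0.24,0,0,0,0.28,0,0,0,0.32,0]'

```text
clock: 10.35
ee_pos: [0.5383, -0.2095, 0.1326]
orientation: [-0.452, 0.55, -0.543, 0.446]
contact_force: [-10.5, -0.9, 1.0]
grip_width: 0.0132
```

```bash
python3 -c "
from h import *
rep()"
```

```text
t10.35 pos mm along x 19.46 y 1.35 z 1.57 | F x -10.13 y -2.91 z 1.04 | M [-0.12  1.68 -0.27] 0.0132
```

apply_moves --deltas '[0,0,0.04,0,0,0,0.08,0,0,0,0.12,0,0,0,0.16,0,0,0,0.2,0,0,0,0.24,0,0,0,0.28,0,0,0,0.32,0]'

```text
clock: 11.02
ee_pos: [0.5402, -0.2098, 0.1326]
orientation: [-0.452, 0.551, -0.542, 0.446]
contact_force: [-14.0, 0.1, 4.3]
grip_width: 0.013
```

```bash
python3 -c "
from h import *
rep()"
```

```text
t11.02 pos mm along x 21.37 y 1.35 z 1.58 | F x -13.75 y -2.61 z 4.33 | M [-0.04  2.21 -0.3 ] 0.013
```

apply_moves --deltas '[0,-0.02,0.02,0,0,-0.04,0.04,0,0,-0.05,0.06,0,0,-0.05,0.06,0,0,-0.05,0.06,0,0,-0.05,0.06,0,0,-0.05,0.06,0,0,-0.05,0.06,0]'

```text
clock: 11.68
ee_pos: [0.5402, -0.2098, 0.1326]
orientation: [-0.453, 0.551, -0.542, 0.445]
contact_force: [-14.4, -0.7, 2.5]
grip_width: 0.0131
```

```bash
python3 -c "
from h import *
rep()"
```

```text
t11.68 pos mm along x 21.31 y 1.34 z 1.62 | F x -13.98 y -3.43 z 2.54 | M [-0.13  2.14 -0.2 ] 0.0131
```

Solid stop felt: no advance, 14 N after about 20 mm of travel. I'll relax the press slightly and begin lifting.

apply_moves --deltas '[0,0,-0.05,0,0,0,-0.1,0,0,-0.05,-0.1,0,0,-0.1,-0.1,0,0,-0.15,-0.1,0,0,-0.2,-0.1,0,0,-0.25,-0.1,0,0,-0.3,-0.1,0]'

```text
clock: 12.35
ee_pos: [0.5403, -0.2091, 0.1341]
orientation: [-0.452, 0.551, -0.542, 0.446]
contact_force: [-10.1, -0.9, -8.5]
grip_width: 0.0133
```

```bash
python3 -c "
from h import *
rep()"
```

```text
t12.35 pos mm along x 21.30 y 2.03 z 3.08 | F x -9.72 y -2.85 z -8.47 | M [ 0.05  1.36 -0.21] 0.0133
```

apply_moves --deltas '[0,-0.05,0,0,0,-0.1,0,0,0,-0.15,0,0,0,-0.2,0,0,0,-0.25,0,0,0,-0.3,0,0,0,-0.35,0,0,0,-0.4,0,0]'

```text
clock: 13.02
ee_pos: [0.5404, -0.2085, 0.1379]
orientation: [-0.452, 0.551, -0.541, 0.446]
contact_force: [-8.2, 1.1, -8.9]
grip_width: 0.0133
```

```bash
python3 -c "
from h import *
rep()"
```

```text
t13.02 pos mm along x 21.29 y 2.66 z 6.87 | F x -8.25 y -0.48 z -8.89 | M [ 0.21  1.26 -0.25] 0.0133
```

```bash
python3 -c "
from h import *
print(tool([0,0,.01]),tool(np.array([.194,.981,0])*.01))"
```

```text
[-0.0031634  -0.99986924 -0.01585865] [-9.99993488e-01  3.16097526e-03  1.77862934e-04]
```

apply_moves --deltas '[0,-0.1,0.03,0,0,-0.2,0.05,0,0,-0.3,0.05,0,0,-0.4,0.05,0,0,-0.5,0.05,0,0,-0.6,0.05,0,0,-0.7,0.05,0,0,-0.8,0.05,0]'

```text
clock: 13.68
ee_pos: [0.5404, -0.2083, 0.1456]
orientation: [-0.452, 0.552, -0.541, 0.446]
contact_force: [-8.1, 1.4, -9.3]
grip_width: 0.0135
```

```bash
python3 -c "
from h import *
rep()"
```

```text
t13.68 pos mm along x 21.29 y 2.89 z 14.61 | F x -8.26 y -0.18 z -9.25 | M [ 0.37  1.38 -0.31] 0.0135
```

apply_moves --deltas '[0,-0.1,0.03,0,0,-0.2,0.06,0,0,-0.3,0.06,0,0,-0.4,0.06,0,0,-0.5,0.06,0,0,-0.6,0.06,0,0,-0.7,0.06,0,0,-0.8,0.06,0]'

```text
clock: 14.35
ee_pos: [0.5405, -0.2082, 0.1533]
orientation: [-0.452, 0.552, -0.54, 0.446]
contact_force: [-9.7, 2.1, -9.6]
grip_width: 0.0133
```

```bash
python3 -c "
from h import *
rep()"
```

```text
t14.35 pos mm along x 21.28 y 2.99 z 22.29 | F x -9.90 y 0.17 z -9.62 | M [ 0.39  1.51 -0.25] 0.0133
```

apply_moves --deltas '[0,-0.15,0,0,0,-0.3,0,0,0,-0.45,0,0,0,-0.6,0,0,0,-0.8,0,0,0,-1.0,0,0,0,-1.2,0,0,0,-1.4,0,0]'

```text
clock: 15.02
ee_pos: [0.5484, -0.2113, 0.1712]
orientation: [-0.449, 0.547, -0.546, 0.449]
contact_force: [-1.0, 0.5, -3.6]
grip_width: 0.013
```

```bash
python3 -c "
from h import *
rep()"
```

```text
t15.02 pos mm along x 29.65 y 1.53 z 40.25 | F x -1.07 y 0.28 z -3.56 | M [-0.03 -0.09 -0.03] 0.013
```

Bar is out and only the can's weight (about 3.5 N) remains. Lifting high.

apply_moves --deltas '[0,-1,0,0,0,-2.5,0,0,0,-4.5,0,0,0,-7,0,0,0,-10,0,0,0,-13,0,0,0,-15,0,0,0,-15.5,0,0]'

```text
clock: 15.68
ee_pos: [0.5509, -0.2124, 0.3333]
orientation: [0.447, -0.543, 0.55, -0.451]
contact_force: [0.3, 0.1, -2.7]
grip_width: 0.0133
```

```bash
python3 - <<'E'
from h import *
rep()
im=grab_frame('top')[:,:,::-1];cv2.imwrite('pics/top2.png',im)
im=grab_frame('scene')[:,:,::-1];cv2.imwrite('pics/scene2.png',im)
# refine pan centre from both images: threshold bluish-grey pan
for n,f,b in(('top','pics/top0.png',(110,170,225,275)),('scene','pics/scene0.png',(305,150,410,240))):
    I=cv2.imread(f);x0,y0,x1,y1=b;c=I[y0:y1,x0:x1].astype(int)
    mask=((c[:,:,0]-c[:,:,2])>5).astype(np.uint8)*255
    mask=cv2.morphologyEx(cv2.medianBlur(mask,5),cv2.MORPH_OPEN,np.ones((5,5)))
    cs,_=cv2.findContours(mask,cv2.RETR_EXTERNAL,cv2.CHAIN_APPROX_NONE)
    k=max(cs,key=cv2.contourArea);e=cv2.fitEllipse(k)
    P=np.array([onz(n,(p[0][0]+x0,p[0][1]+y0),.06)[:2] for p in k],np.float32)
    print(n,e,cv2.contourArea(k),cv2.minEnclosingCircle(P),onz(n,(e[0][0]+x0,e[0][1]+y0),.06))
E
```

```text
t15.68 pos mm along x 32.35 y 0.85 z 202.26 | F x 0.27 y 0.16 z -2.72 | M [-0.02 -0.09  0.01] 0.0133Traceback (most recent call last):
  File "<stdin>", line 11, in <module>
ValueError: max() iterable argument is empty
```

View pics/scene2.png

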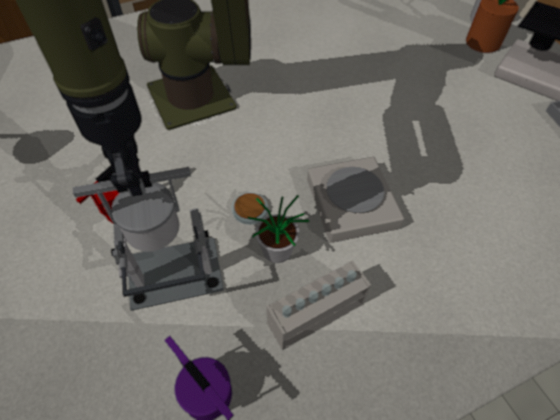

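The can is lifted clear at (145,220) and hangs level over the stand. Next I'll measure the pan more carefully.

```bash
python3 - <<'E'
import cv2
b=cv2.imread('pics/scene0.png')[145:245,300:415]
cv2.imwrite('pics/cbs.png',cv2.convertScaleAbs(cv2.resize(b,None,fx=6,fy=6,interpolation=cv2.INTER_CUBIC),alpha=1.5))
from h import *
x=lambda d:print(d.round(4))
u=lambda x,y:onz('top',(x/5+105-.4,y/5+165-.4),.06)
for p in((160,281),(462,281),(311,132),(311,430)):x(u(*p))
E
```

```text
[0.518  0.2889 0.06  ]
[0.5174 0.1576 0.06  ]
[0.583  0.2252 0.06  ]
[0.4537 0.2212 0.06  ]
```

View pics/cbs.png

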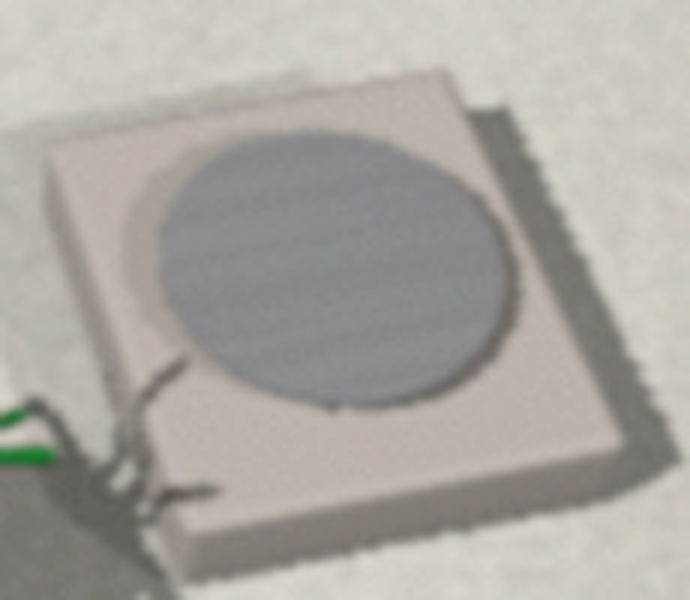

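```bash
python3 - <<'E'
from h import *
s=state();print(tool(np.array([.522,.223,.333])-s['ee_pos']),s['ee_pos'])
E
```

```text
[-42.12570975  -0.46036799 -11.07733461] [ 0.54932359 -0.21172921  0.32933911]
```

apply_moves --deltas '[-1,0,-0.3,0,-2.8,0,-0.7,0,-5.2,-0.1,-1.4,0,-8,-0.2,-2.1,0,-11,-0.2,-2.9,0,-14,-0.2,-3.7,0,-17,-0.3,-4.5,0,-20,-0.3,-5.3,0]'

```text
clock: 16.45
ee_pos: [0.533, -0.0026, 0.3278]
orientation: [-0.45, 0.548, -0.545, 0.448]
contact_force: [0.4, 0.4, -3.5]
grip_width: 0.0135
```

apply_moves --deltas '[-3,0,-0.8,0,-6,0,-1.6,0,-9,0,-2.4,0,-12,0,-3.2,0,-15,0,-3.9,0,-17.5,0,-4.6,0,-19.3,0,-5.1,0,-20,0,-5.3,0]'

```text
clock: 17.12
ee_pos: [0.5194, 0.2048, 0.3277]
orientation: [-0.451, 0.547, -0.544, 0.449]
contact_force: [0.1, 0.6, -3.6]
grip_width: 0.0134
```

```bash
python3 - <<'E'
from h import *
s=state();print(tool(np.array([.522,.223,.333])-s['ee_pos']),s['ee_pos'],s['contact_force'],s['grip_width'],s['joint_pos'])
E
```

```text
[-1.83639395 -0.53206294 -0.09726383] [0.51943498 0.20479031 0.32767861] [ 0.10230902  0.58429288 -3.56271593] 0.013438618692435038 [0.29839237 0.22740461 1.3771097  0.00225074 1.5417895  0.48966593]
```

apply_moves --deltas '[-0.6,0,0,0,-1.3,1,0,0,-1.8,3,0,0,-1.8,5.5,0,0,-1.8,8,0,0,-1.8,10,0,0,-1.8,11,0,0,-1.8,11.2,0,0]'

```text
clock: 17.78
ee_pos: [0.5233, 0.2177, 0.215]
orientation: [-0.451, 0.547, -0.546, 0.447]
contact_force: [-0.6, -0.3, -4.3]
grip_width: 0.0136
```

```bash
python3 - <<'E'
from h import *
s=state();print(s['ee_pos'],s['contact_force'],tool([0,0,-.01]))
for n in('top','scene'):
    im=grab_frame(n)[:,:,::-1];b=(110,130,230,260) if n=='top' else (290,110,420,245)
    c=im[b[1]:b[3],b[0]:b[2]];cv2.imwrite(f'pics/{n}3.png',cv2.convertScaleAbs(cv2.resize(c,None,fx=4,fy=4,interpolation=cv2.INTER_CUBIC),alpha=1.5))
E
```

```text
[0.52329307 0.21771798 0.21496956] [-0.64624764 -0.25731857 -4.2966435 ] [-0.0034865   0.99997876  0.00550663]
```

View pics/scene3.png

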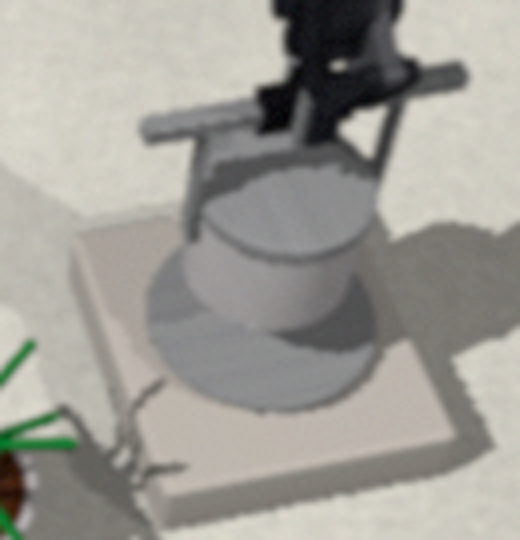

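View pics/top3.png

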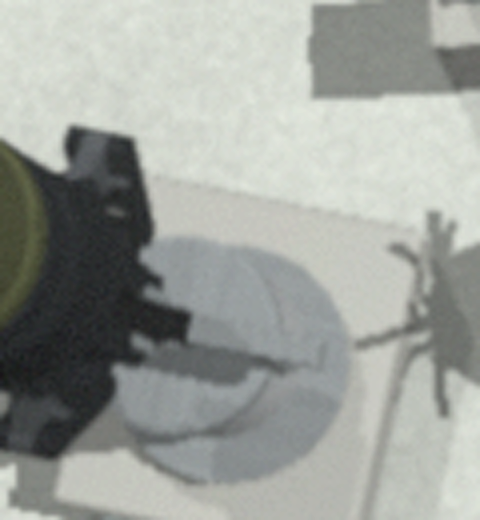

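The can hangs upright over the pan and is only slightly short in y. I'll descend with a 5 mm correction.

apply_moves --deltas '[-0.2,0.5,0,0,-0.4,1.2,0,0,-0.5,2,0,0,-0.5,2.8,0,0,-0.5,3.5,0,0,-0.5,4,0,0,-0.5,4.2,0,0,-0.5,4.2,0,0]'

```text
clock: 18.55
ee_pos: [0.5256, 0.2239, 0.1754]
orientation: [-0.45, 0.546, -0.546, 0.449]
contact_force: [0.3, -0.6, -4.6]
grip_width: 0.0132
```

```bash
python3 - <<'E'
from h import *
s=state();print(s['ee_pos'],s['contact_force'])
im=grab_frame('scene')[:,:,::-1];b=(290,110,420,245)
c=im[b[1]:b[3],b[0]:b[2]];cv2.imwrite('pics/scene4.png',cv2.convertScaleAbs(cv2.resize(c,None,fx=4,fy=4,interpolation=cv2.INTER_CUBIC),alpha=1.5))
E
```

```text
[0.52562523 0.22394978 0.17540759] [ 0.34229518 -0.56410177 -4.59343787]
```

View pics/scene4.png

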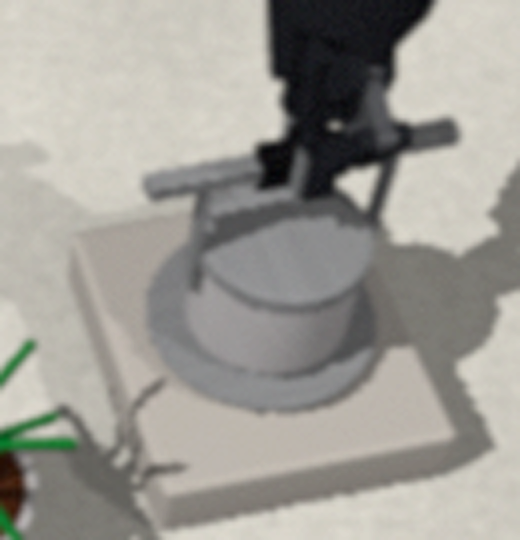

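apply_moves --deltas '[0,0.1,0,0,0,0.2,0,0,0,0.3,0,0,0,0.4,0,0,0,0.5,0,0,0,0.55,0,0,0,0.6,0,0,0,0.6,0,0]'

```text
clock: 19.27
ee_pos: [0.5261, 0.2241, 0.1702]
orientation: [-0.449, 0.546, -0.546, 0.449]
contact_force: [0.5, 0.0, -5.2]
grip_width: 0.0131
```

apply_moves --deltas '[0,0.03,0,0,0,0.06,0,0,0,0.09,0,0,0,0.12,0,0,0,0.15,0,0,0,0.15,0,0,0,0.15,0,0,0,0.15,0,0]'

```text
clock: 19.93
ee_pos: [0.5261, 0.2241, 0.1688]
orientation: [-0.449, 0.546, -0.546, 0.449]
contact_force: [-0.6, 0.2, -4.9]
grip_width: 0.0131
```

apply_moves --deltas '[0,0.03,0,0,0,0.06,0,0,0,0.09,0,0,0,0.12,0,0,0,0.15,0,0,0,0.15,0,0,0,0.15,0,0,0,0.15,0,0]'

```text
clock: 20.6
ee_pos: [0.5261, 0.2242, 0.1676]
orientation: [-0.449, 0.546, -0.546, 0.449]
contact_force: [-1.8, -0.0, -0.0]
grip_width: 0.0131
```

Touched down at the predicted height, with the weight taken by the pan. Releasing.

apply_moves --deltas '[0,0,0,0,0,0,0,0,0,0,0,0,0,0,0,0,0,0,0,0,0,0,0,0,0,0,0,0,0,0,0,0]' --jaw 0.3

```text
clock: 21.27
ee_pos: [0.5261, 0.2241, 0.1673]
orientation: [0.449, -0.546, 0.546, -0.449]
contact_force: [0.0, 0.2, 0.1]
grip_width: 0.0555
```

apply_moves --deltas '[0,-0.3,0,0,0,-1,0,0,0,-2,0,0,0,-4,0,0,0,-7,0,0,0,-10,0,0,0,-13,0,0,0,-15,0,0]'

```text
clock: 21.93
ee_pos: [0.5271, 0.2245, 0.322]
orientation: [0.447, -0.545, 0.547, -0.451]
contact_force: [0.3, 0.3, -0.2]
grip_width: 0.0561
```

apply_moves --deltas '[3,-1,0,0,6,-2,0,0,9,-2,0,0,12,-2,0,0,15,-2,0,0,17,-2,0,0,18,-2,0,0,18,-2,0,0]'

```text
clock: 22.6
ee_pos: [0.4911, 0.046, 0.3384]
orientation: [0.448, -0.546, 0.547, -0.449]
contact_force: [0.1, -0.7, -0.2]
grip_width: 0.0554
```

```bash
python3 - <<'E'
from h import *
s=state();print(s['clock'],s['ee_pos'],s['contact_force'])
im=grab_frame('scene')[:,:,::-1];cv2.imwrite('pics/scene5.png',cv2.convertScaleAbs(im,alpha=1.5))
im=grab_frame('top')[:,:,::-1];cv2.imwrite('pics/top5.png',cv2.convertScaleAbs(im,alpha=1.5))
E
```

```text
22.6 [0.49108547 0.04595483 0.33843683] [ 0.07142837 -0.74895758 -0.2128072 ]
```

View pics/scene5.png

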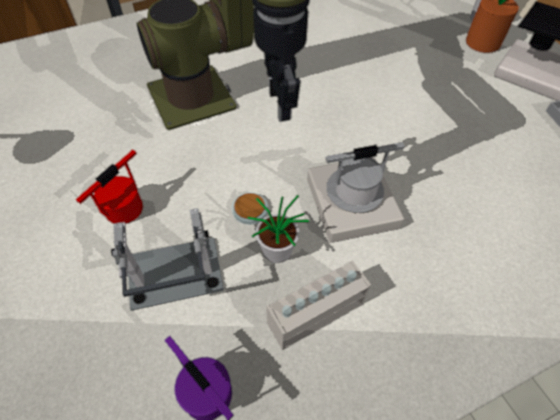

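View pics/top5.png

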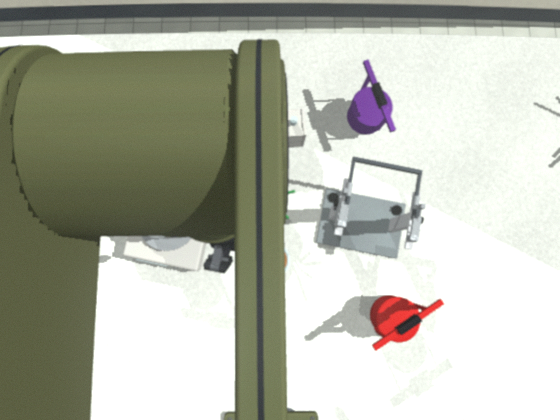

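```bash
python3 - <<'E'
from h import *
print('sleeve px exp',proj('scene',[[.522,.223,.185]]), onz('scene',(366,152.5),.185))
a=cv2.imread('pics/scene5.png')[125:245,300:420];cv2.imwrite('pics/c5.png',cv2.resize(a,None,fx=5,fy=5,interpolation=cv2.INTER_CUBIC))
E
```

```text
sleeve px exp [[364.87756185 150.33698705]] [0.52798014 0.22192607 0.185     ]
```

View pics/c5.png

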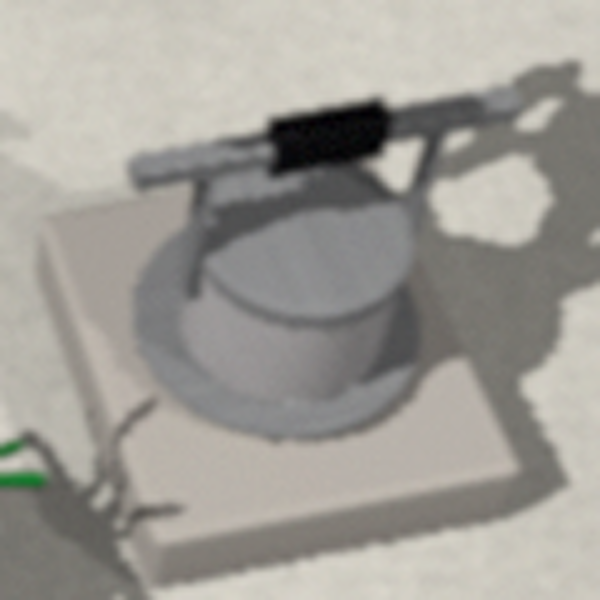

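In the scene view the can stands upright at (358,180). Its sleeve works out at (0.528, 0.222), against the pan at (0.527, 0.221) from the same camera. The keeper rod in the top view is at (352,160)–(420,170), as it was at the start, so it has sprung shut.

```bash
python3 -c "
from plant import *
print(finish_job())"
```

```text
the job is handed in; nothing more can be done
None
```

The grey can is off its stand and standing upright on the balance pan. I handed the job in at about 23 s; no verdict was reported.

- **Pressing back:** my first push stuck because the tool was bearing down on the bar with about 14 N. I eased the height up, and the bar then slid back. I felt the solid stop after about 20 mm of travel, with a peak of about 14 N along x at the wrist.
- **Lifting out:** with the press relaxed to about 8–10 N, I lifted the bar straight up and out, and it came clear without catching.
- **Placing:** touchdown was at the predicted height, and the wrist reading went from carrying the can's weight to about zero, so the can was set down gently.
- **Centring:** in the scene camera the can is within about 2 mm of the pan centre. The top camera's pan estimate was about 9 mm different in x, so the offset could be nearer 10 mm; both are inside the 20 mm limit.
- **Keeper:** its rod was back at its starting pixels in the top view.
- **Bystanders:** the plant, dish and rack look unmoved by eye in the scene view. The arm hid most of them in the last top view.
- **Gripper:** it was well clear of everything at hand-in.

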